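# Peel the top tray off a sticky nested stack and present it to the code reader

### The job

The formed trays cling in their nested stack. Take the top tray by its blue clip and peel it off: lift the clip's corner first, tipping the tray by some 15 to 20 degrees while its opposite corner still rests in the stack, and only then lift it away, so that the second tray stays where it is. Then hold the tray level and right way up over the glass window of the black code reader, its middle over the middle of the window and its underside about 10 cm above the glass, without disturbing the dish, the pen or the bottle nearby; finish while still holding it there, do not put it down or let go.

Things in the scene. Friction and masses are not known exactly. Their poses are not given: they have to be found in the camera images.
- tray_top: Top tray: light teal, rigid, 151 x 111 mm over its rim (long side along x), 30 mm deep, about 0.1 kg, a blue clip upright at its -x, -y corner. Origin: centre of the floor's underside (code label there); z up. Rim 12 mm wide, upper face 30 mm above the origin. Four lugs, 8 mm across, under the rim at x = +-66, y = +-46 mm reach down to z = 18 mm and rest on the second tray's rim.
- clip_grip (a point): Grip point on the blue clip: x = -67, y = -49, z = 54 mm in tray_top's frame (the point has the tray's axes). The clip is an upright plate 10 mm thick, 26 mm wide, rising from the rim to z = 64 mm (34 mm above the rim). Its thin direction lies along the tray's diagonal, (0.806, 0.591, 0) in the tray's frame, 0.633 rad from the tray's x.
- far_corner (a point): Foot of tray_top's lug diagonally across from the clip: x = 66, y = 46, z = 18 mm in its frame. The tray can be tipped about this point; its rim then slips out from under the rollers one after another; all are free at about 0.3 rad.
- tray_second: The second tray, same shape without a clip; it starts 12 mm below tray_top with the same yaw. Four white sprung rollers (16 mm across) on brackets on the middles of its sides, up to 54 mm above its origin and 20 mm outside its rim, nip over tray_top's rim; each gives after a pull of about 3 to 4 N, within 7 mm of lift. tray_top's walls have a few mm of play in it. It must stay.
- far_seat (a point): Point on the second tray's rim on which far_corner rests at the start.
- stack_holder: Fixed aluminium base plate 194 x 154 x 8 mm that holds the stack. Origin: centre of its underside on the worktop. tray_top's origin starts 32 mm above it, same yaw. Two steel hooks, 55 mm high, hold the second tray's rim down on both sides of the clip's corner; its other corners only lie there, so that a straight pull on the whole top tray brings the second one up too.
- reader: Black bench code reader, 130 x 130 x 30 mm, fixed, looking straight up. Origin: centre of its underside.
- window (a point): Centre of the reader's glass window (90 x 90 mm) on its top, 30 mm above the worktop.
- white_dish: Small white ceramic dish, 73 mm across, 30 mm high; origin at the centre of its underside. Leave alone.
- marker_red: White and red pen lying on the worktop, 138 mm long, 12 mm thick, its length along its own y. Leave alone.
- bottle: White plastic bottle, 45 x 56 x 141 mm, standing; origin at the centre of its underside. Leave alone.
There are look-alikes about, which are no part of the job. There is more than one size of the reader; the one meant has the size given above.

How it is judged:
On the way, in this order (a step that is already met when the one before it is completed fails the run):
1. the clip's corner of the top tray is up (tray tipped by more than 0.10 rad, clip point risen) while the opposite corner still rests within 10 mm of its seat (angle between tray_top's own z axis and vertical above 0.1 rad and distance between far_corner and far_seat below 0.01 m and z of clip_grip in the frame of tray_second above 0.078 m), for 0.1 s.
2. the top tray is clear of the stack: its opposite corner is more than 40 mm from its seat (distance between far_corner and far_seat above 0.04 m), for 0.1 s.
At the end, for the whole second after the job is handed in: The fingers hold the top tray still and level (within 0.15 rad, right way up), the middle of its underside within 30 mm sideways of the window's centre and 60 to 140 mm above the glass, touching nothing else; the second tray is within 8 mm of where it was (horizontal distance between tray_top and window below 0.03 m and height (world z) of tray_top between 0.09 and 0.17 m and angle between tray_top's own z axis and vertical below 0.15 rad and linear speed of tray_top below 0.03 m/s and angular speed of tray_top below 0.2 rad/s and contact force between the fingers and tray_top above 1 N and contact force between tray_top and reader below 0.1 N and contact force between tray_top and stack_holder below 0.1 N and contact force between tray_top and tray_second below 0.1 N and distance of tray_second from where it was at the start of the episode below 0.008 m); the arm keeps its last pose, push and grip.
It fails at once if the second tray was pulled up or out of its place by more than 10 mm (middle or far corner) (distance of any of tray_second, far_seat from where it was at the start of the episode above 0.01 m).
It fails at once if the dish, pen or bottle was pushed by more than 30 mm (distance of any of white_dish, marker_red, bottle from where it was at the start of the episode above 0.03 m).
It also fails if it takes over 45 s, if anything falls off the work surface, if the arm or the gripper's body presses on something with over 40 N, if the wrist force passes 120 N, or if a joint passes its speed limit or range.

### The arm

A 6-joint arm with a two-finger parallel gripper is mounted at the origin on a cart in front of the work surface, level with it; the furniture and walls round the work are solid. World frame = base frame: x ahead of the robot, y to its left, z up, the work surface at z = 0. Lengths are in m, angles in rad, forces in N, time in s.
With the tool pointing down it reaches from about 0.275 to 0.75 m from the base axis. Payload 10.2 kg.
Tool frame: the origin (TCP) lies midway between the tips of the shut fingers; the grasp point (between the pads) lies r.tcp_to_grasp behind it (r.tcp_to_grasp is the distance from the TCP to the grasp point, in m); z points along the fingers, y is the line along which they close (so a half turn about z gives the same grasp; the last joint's range is limited). The gripper opens to 88 mm and grips with 3 to 60 N. Pads are 18 mm wide; open, the fingers measure 123 mm over their backs; the gripper's body (75 mm by 187 mm) begins 45 mm behind the grasp point.
Start: joints at [0.949, 0.313, 1.498, -0, 1.331, -0.223], TCP at [0.204, 0.484, 0.239] pointing down, gripper open.
Joint ranges: [-2.94, 2.94], [-0.97, 2.17], [0.19, 2.56], [-1.23, 4.37], [0.02, 3.11], [-2.88, 2.88]. Speed limits (rad/s): [2.39, 2.39, 3.01, 3.14, 3.14, 3.14].

### API

Orientations are given as a 3x3 rotation matrix whose columns are the frame's x, y, z axes.
In Python, from cell import r gives the robot as it stands.
- The arm moves only by the tool jog_arm, called after "Request:" by a JSON object that holds its "name" and its "arguments", one argument or row to a line. Schema: {"type":"object","properties":{"deltas":{"type":"array","items":{"type":"array","items":{"type":"array","items":{"type":"number"},"minItems":7,"maxItems":7},"minItems":1,"maxItems":10},"minItems":1,"maxItems":1},"grip_force":{"type":"number"},"only":{"type":"string"},"quiet":{"type":"boolean"},"lines":{"type":"string"}},"required":["deltas"],"additionalProperties":false}. deltas is a list that holds a single list of rows (three levels of brackets), with 1 to 10 rows, each of 7 numbers: the finger opening in m, then dx, dy, dz in m, then a rotation vector rx, ry, rz in rad; each row is the pose to reach, as a shift and turn from the pose commanded when the call began, along the tool's axes at that moment; what a row does not reach only later rows make up. A row lasts 1/10 s, in which the tool goes at most 0.05 m and 0.15 rad, less where a joint would pass 70% of its speed; a pose out of reach is approached as far as the arm can. The fingers move at their own pace and stop on an object; grip_force is the grip in N (left out, the last holds). Time passes only in rows, so rows that do not move let the fingers close. The tool returns the time, the measured TCP pose, the force, the opening and the grip force at its end. only (a regular expression) keeps the lines of the reply that match it, lines (a string "A,B") keeps lines A to B, and quiet returns only ok. Input that does not fit is refused with a message, and nothing moves.
- r.sense(): the state, without advancing time (a new reading comes with each control period).
- r.capture(name): name is "side" or "top"; returns (picture, depth): 480x640x3 uint8, blue, green, red; 480x640 float32, m along the optical axis (not along the pixel's ray), 0 where there is no reading.
- r.camera_info(name): a dict with "mtx" (3x3 intrinsics, pixels), "k1" (the pictures are not rectified: a ray, as slopes to the right and down, at radius r is drawn at 1 + k1 r^2 times it, then the intrinsics apply), "eye" and "rotation" of the camera in the world. Camera axes: x right, y up, looking along -z (the intrinsics and any distortion apply to the point x, -y, -z); pixel columns grow to the right and rows downward; lengths in m; the calibration is good to about 2 mm. A picture is of the moment at which its call begins. camera_info takes no time and is no camera call.
- r.sign_off(): hands the job in; it is judged then, once.
Trained networks look in the newest picture that a camera, given by its name, has taken for a name from the list of things; names that differ only in an ending like _2 or _b are one class to them, and where a whole thing is asked for, a point or a joint stands for the part that bears it (a point fixed in the world has none). Each returns a list of dicts, best first, with "conf" (0 to 1); they miss things now and then, are a little off and sometimes report something else, mostly with a low value. They report only what shows in the picture. A call takes as long as a camera call. They do not tell look-alikes from the thing itself.
- r.search_frame(camera, thing): "rect" ([left, top, width, height] in pixels, round what is visible of it).
- r.pinpoint(camera, thing): "pixel" ([column, row] in pixels: a listed point, or the origin of a listed thing).
The state is a dict: "t": time; "joint_positions": joint angles; "dq": joint speeds; "joint_efforts": joint torques, N m; "position": TCP position; "eef_rot": TCP orientation; "contact_force": force on the tool from outside, world axes, zero at the start; "wrist_torque": the same for the moment, N m; "grip_width": finger opening in m; "finger_force": force on a finger pad.
Only numpy, scipy, OpenCV 4.12 (cv2) and the standard library are available. Lean on these libraries where they do the work, as an engineer would, in place of code of your own. Each camera call takes 0.05 s, during which the arm holds its last target. There are 200 camera calls.

## Working session

There is one attempt and no reset: what is moved stays moved. The work goes in short steps, Python scripts to look and compute and a tool call to move; the robot and the scene stay as the last step left them, time stands still between calls to the robot, and variables do not carry over. Pictures are saved under pics/ and viewed, at most 10 in all, crops included, and the job is handed in when it is done.

```bash
ls; mkdir -p pics; cat > h.py <<'E'
import numpy as np, cv2
from cell import r
def ray2world(cam,px,depth=None,z=None):
    c=r.camera_info(cam);K=np.array(c["mtx"]);R=np.array(c["rotation"]);e=np.array(c["eye"])
    s=np.array([(px[0]-K[0,2])/K[0,0],(px[1]-K[1,2])/K[1,1]]);u=s.copy()
    for _ in range(20): u=s/(1+c["k1"]*(u@u))
    d=R@np.array([u[0],-u[1],-1.])
    t=depth if z is None else (z-e[2])/d[2]
    return e+t*d
def project(cam,p):
    c=r.camera_info(cam);K=np.array(c["mtx"]);R=np.array(c["rotation"]);q=R.T@(np.array(p)-c["eye"])
    u=np.array([q[0],-q[1]])/-q[2];u=u*(1+c["k1"]*(u@u))
    return np.array([K[0,0]*u[0]+K[0,2],K[1,1]*u[1]+K[1,2]])
E
python3 - <<'E'
from h import *
for n in("side","top"):
    im,d=r.capture(n);cv2.imwrite(f"pics/{n}0.png",im);np.save(f"{n}0.npy",d)
    c=r.camera_info(n);print(n,np.round(c["eye"],3),np.round(c["rotation"],3).tolist())
    for t in("tray_top","clip_grip","far_corner","reader","window","stack_holder","white_dish","marker_red","bottle"):
        print(t,[(np.round(x["pixel"]).astype(int).tolist(),round(x["conf"],2)) for x in r.pinpoint(n,t)][:4])
print(r.tcp_to_grasp,r.sense())
E
```

```text
pics
side [0.079 1.135 1.155] [[-0.94, 0.235, -0.248], [-0.34, -0.594, 0.729], [0.024, 0.769, 0.639]]
tray_top [([281, 314], 0.26)]
clip_grip [([279, 308], 0.55)]
far_corner [([233, 393], 0.63), ([250, 312], 0.62), ([274, 266], 0.2)]
reader [([378, 164], 0.81), ([336, 230], 0.63), ([249, 310], 0.36)]
window [([381, 162], 0.87), ([338, 223], 0.82)]
stack_holder [([281, 312], 0.6)]
white_dish [([278, 268], 0.87)]
marker_red [([330, 275], 0.71)]
bottle [([234, 393], 0.82), ([250, 313], 0.19)]
top [-0.411 -0.124  1.772] [[0.006, 0.875, -0.485], [-1.0, 0.001, -0.012], [-0.01, 0.485, 0.875]]
tray_top [([248, 246], 0.89)]
clip_grip [([264, 254], 0.81)]
far_corner [([234, 231], 0.57)]
reader [([479, 266], 0.75), ([358, 262], 0.68), ([248, 246], 0.51)]
window [([358, 254], 0.73), ([484, 264], 0.58)]
stack_holder [([250, 253], 0.68)]
white_dish [([292, 234], 0.58)]
marker_red [([248, 244], 0.64), ([299, 269], 0.53)]
bottle [([173, 251], 0.6)]
0.0187 {'t': 1.0, 'joint_positions': array([ 9.48633640e-01,  3.12865288e-01,  1.49769890e+00,  4.09162105e-06,
        1.33100887e+00, -2.23421078e-01]), 'dq': array([-1.63920775e-04,  2.45397678e-04,  1.14957215e-03,  5.00041607e-05,
       -1.20234740e-03, -8.99048120e-04]), 'joint_efforts': array([ 9.87929047e-05, -4.02093279e+01, -2.52423334e+01,  6.94819400e-02,
        3.18767095e-02, -2.55992978e-05]), 'position': array([0.20385831, 0.48380788, 0.23873836]), 'eef_rot': array([[-9.21549928e-01,  3.88259875e-01,  8.19278395e-06],
       [ 3.88259875e-01,  9.21549928e-01,  1.82434512e-05],
       [-4.66859362e-07,  1.99931804e-05, -1.00000000e+00]]), 'contact_force': array([0.22603517, 0.68898155, 0.55879517]), 'wrist_torque': array([0.04309895, 0.05981376, 0.02860923]), 'finger_force': 0.0, 'grip_width': 0.0882890787831289}
```

View pics/side0.png

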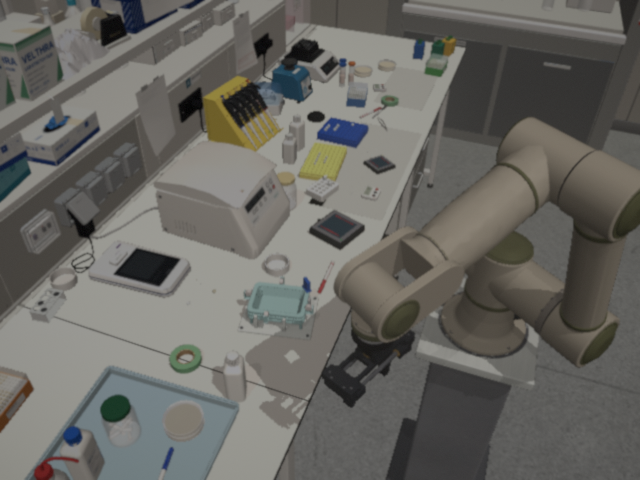

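View pics/top0.png

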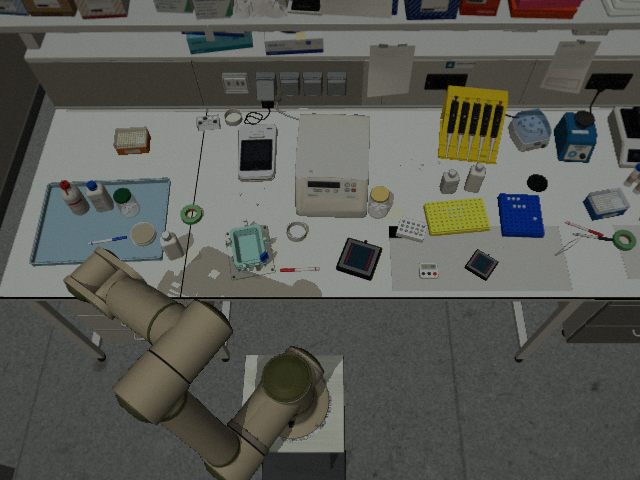

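Candidates: readers are at top (358,258)/side (337,229), the large one, and top (481,264)/side (380,163), the small one. The only clipped tray is at top (248,247), clip (264,256); side (280,303), clip (306,284). Red pens are at top (300,269) and (585,231). I choose the big reader, the clipped tray and the pen next to it, and check with a crop and measurements.

```bash
cat > m.py <<'E'
from h import *
def cloud(n,box):
    im=cv2.imread(f"pics/{n}0.png");d=np.load(f"{n}0.npy");x0,y0,x1,y1=box
    P=[];C=[];U=[]
    for v in range(y0,y1):
        for u in range(x0,x1):
            if d[v,u]>0: P.append(ray2world(n,(u,v),d[v,u]));C.append(im[v,u]);U.append((u,v))
    return np.array(P),np.array(C),np.array(U)
if __name__=="__main__":
    for n,bt,br,bs in(("top",(215,210,285,285),(330,230,390,290),(460,245,505,285)),("side",(230,265,330,345),(300,200,372,255),(355,145,405,180))):
        P,C,U=cloud(n,bt);H=cv2.cvtColor(C[None].astype(np.uint8),cv2.COLOR_BGR2HSV)[0].astype(int)
        teal=(H[:,0]>78)&(H[:,0]<98)&(H[:,1]>40);blue=(H[:,0]>100)&(H[:,0]<125)&(H[:,1]>130)
        k=teal&(P[:,2]>.052)&(P[:,2]<.075)
        print(n,"rim",k.sum(),np.round(np.median(P[k],0),3),cv2.minAreaRect((P[k,:2]*1000).astype(np.float32)))
        print("blue",blue.sum(),np.round(P[blue].mean(0),4),np.round(P[blue].max(0),3),np.round(P[blue].min(0),3),U[blue].mean(0))
        pl=(P[:,2]>.004)&(P[:,2]<.012)
        print("plate",cv2.minAreaRect((P[pl,:2]*1000).astype(np.float32)))
        for b in(br,bs):
            Q,_,_=cloud(n,b);k=(Q[:,2]>.022)&(Q[:,2]<.04)
            print("reader",k.sum(),np.round(np.median(Q[k],0),3),cv2.minAreaRect((Q[k,:2]*1000).astype(np.float32)))
    a=cv2.resize(cv2.imread("pics/side0.png")[195:345,225:375],(600,600),interpolation=cv2.INTER_CUBIC);cv2.imwrite("pics/crop.png",a)
E
python3 m.py
```

```text
Traceback (most recent call last):
  File "m.py", line 11, in <module>
    P,C,U=cloud(n,bt);H=cv2.cvtColor(C[None].astype(np.uint8),cv2.COLOR_BGR2HSV)[0].astype(int)
          ~~~~~^^^^^^
  File "m.py", line 7, in cloud
    if d[v,u]>0: P.append(ray2world(n,(u,v),d[v,u]));C.append(im[v,u]);U.append((u,v))
                          ~~~~~~~~~^^^^^^^^^^^^^^^^
  File "h.py", line 4, in ray2world
    c=r.camera_info(cam);K=np.array(c["mtx"]);R=np.array(c["rotation"]);e=np.array(c["eye"])
ValueError: time passes only in moves, steps and waits
```

Too many camera_info calls; I'll cache it.

```bash
sed -i 's/^from cell import r/from cell import r\nimport functools\n@functools.cache\ndef info(n): return r.camera_info(n)/; s/c=r.camera_info(cam)/c=info(cam)/' h.py; python3 m.py
```

```text
top rim 473 [0.532 0.179 0.06 ] ((521.9692993164062, 170.44180297851562), (170.00701904296875, 140.3277587890625), 29.37734031677246)
blue 65 [0.4646 0.1091 0.0809] [0.493 0.122 0.105] [0.452 0.096 0.044] [263.44615385 256.41538462]
plate ((546.7276000976562, 176.19448852539062), (314.27392578125, 256.7049255371094), 2.5043087005615234)
reader 1139 [ 0.487 -0.218  0.029] ((490.4873962402344, -219.28549194335938), (130.1588592529297, 139.20103454589844), 70.37271881103516)
reader 154 [ 0.465 -0.646  0.024] ((467.426513671875, -644.87060546875), (81.02690124511719, 92.37134552001953), 55.963687896728516)
side rim 8 [0.552 0.184 0.059] ((530.8912963867188, 165.77447509765625), (140.37548828125, 81.70536041259766), 61.26858139038086)
blue 33 [0.4647 0.1173 0.0833] [0.474 0.127 0.1  ] [0.459 0.106 0.064] [306.75757576 284.54545455]
plate ((542.35205078125, 134.95188903808594), (292.2280578613281, 302.03631591796875), 21.38914680480957)
reader 936 [ 0.49  -0.21   0.027] ((490.0435791015625, -214.27389526367188), (132.51644897460938, 130.53176879882812), 70.23509216308594)
reader 3 [ 0.477 -0.639  0.023] ((476.9360656738281, -640.7093505859375), (14.165685653686523, 53.59982681274414), 79.1867446899414)
```

View pics/crop.png

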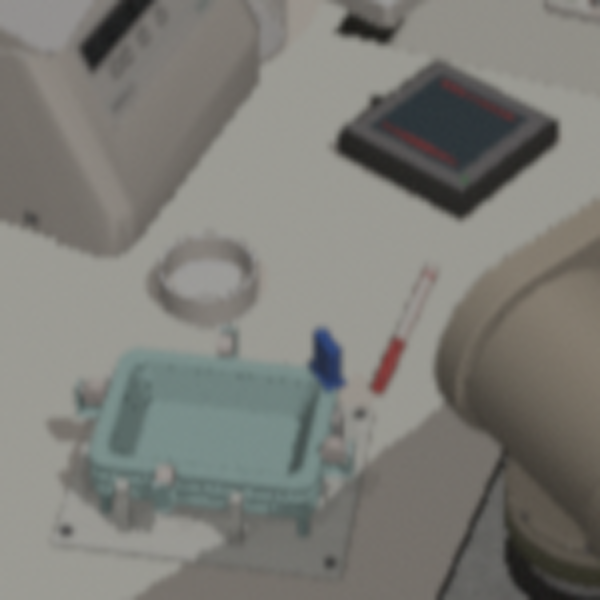

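The crop shows the clipped tray on its plate, with the clip at crop (326,358) on the tray's right rear corner. It also shows the dish at (205,280), the pen at (405,330) and the large reader at (450,135). I'll get the yaw from the plate corners.

```bash
python3 - <<'E'
from h import *
for p in((52,545),(340,577),(375,405)): print(np.round(ray2world("side",(p[0]/4-.5+.125+225,p[1]/4-.375+195),z=.008),4))
for p in((65,530),(330,562),(360,412)): print("hole",np.round(ray2world("side",(p[0]/4-.375+225,p[1]/4-.375+195),z=.008),4))
im=cv2.imread("pics/top0.png")[212:284,210:306]
im=cv2.convertScaleAbs(im,alpha=1.3)
cv2.imwrite("pics/crop2.png",cv2.resize(im,(768,576),interpolation=cv2.INTER_CUBIC))
E
```

```text
[0.5981 0.2719 0.008 ]
[0.4131 0.2293 0.008 ]
[0.4454 0.076  0.008 ]
hole [0.5959 0.2573 0.008 ]
hole [0.4236 0.2199 0.008 ]
hole [0.4528 0.0861 0.008 ]
```

View pics/crop2.png

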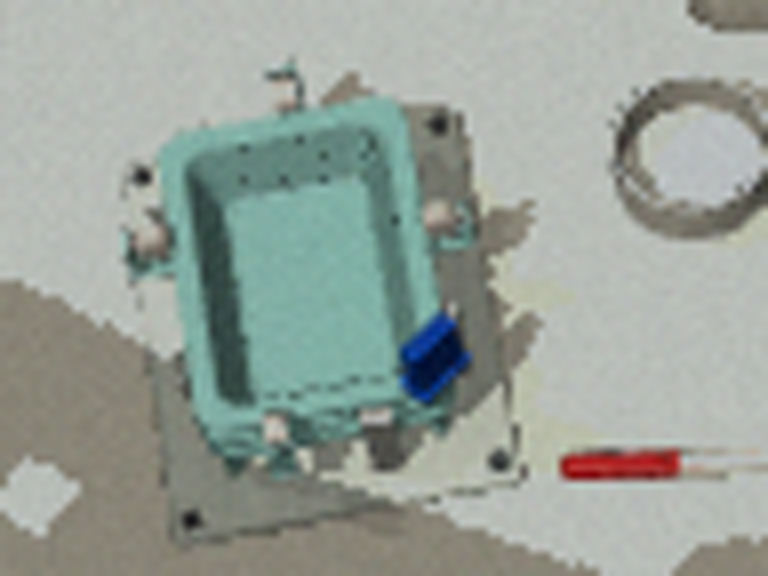

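The top crop shows the plate holes at (142,175), (438,124), (499,460) and (190,520), the tray above them, and the clip's top edge around (430,340).

```bash
python3 - <<'E'
from h import *
H=np.array([ray2world("top",(a/8-.44+210,b/8-.44+212),z=.008)[:2] for a,b in((142,175),(438,124),(499,460),(190,520))])
print(H.round(4),H.mean(0))
for i,j in((3,0),(2,1)): v=H[i if 0 else j]-H[i];print(np.arctan2(v[1],v[0]),np.linalg.norm(v))
for i,j in((1,0),(2,3)): v=H[j]-H[i];print(np.arctan2(-v[0],v[1]),np.linalg.norm(v))
S=np.array([ray2world("side",(p[0]/4-.375+225,p[1]/4-.375+195),z=.008)[:2] for p in((65,530),(360,412))]);print("side c",S.mean(0))
# refine: fit tray pose from clip + rim mask (both cams)
from scipy.optimize import minimize
yaw=.215
for c in(H.mean(0),S.mean(0)):
    R=np.array([[np.cos(yaw),-np.sin(yaw)],[np.sin(yaw),np.cos(yaw)]])
    g=c+R@[-.067,-.049];print("clip",g.round(4),"diag",yaw+.633)
    for n in("top","side"): print(n,project(n,[*g,.086]).round(1))
im={n:cv2.cvtColor(cv2.imread(f"pics/{n}0.png"),cv2.COLOR_BGR2HSV).astype(int) for n in("top","side")}
for n,(x0,y0,x1,y1) in(("top",(250,240,280,275)),("side",(295,270,320,300))):
    h=im[n];m=(h[...,0]>100)&(h[...,0]<125)&(h[...,1]>130);m[:y0]=0;m[y1:]=0;m[:,:x0]=0;m[:,x1:]=0
    v,u=np.nonzero(m);print(n,u.mean(),v.mean(),u.min(),u.max(),v.min(),v.max(), ray2world(n,(u.mean(),v.mean()),z=.079).round(4))
E
```

```text
[[0.5963 0.2566]
 [0.6233 0.1233]
 [0.4524 0.0863]
 [0.4231 0.2197]] [0.52376611 0.17144627]
0.20962123332939056 0.1771180768267241
0.2130760798758578 0.17484470998313278
0.1996662625820396 0.1359989545473682
0.21636045894472 0.13659937816380166
side c [0.5243377  0.17167911]
clip [0.4688 0.1093] diag 0.848
top [263.3 254.6]
side [306.4 281.5]
clip [0.4693 0.1095] diag 0.848
top [263.2 254.5]
side [306.2 281.5]
top 263.44615384615383 256.4153846153846 260 268 251 262 [0.4656 0.1093 0.079 ]
side 306.75757575757575 284.54545454545456 305 308 278 291 [0.4663 0.1132 0.079 ]
```

```bash
cat >> h.py <<'E'
from scipy.spatial.transform import Rotation as Ro
def delta(p,R,p0=None,R0=None):
    s=r.sense();p0=s["position"] if p0 is None else p0;R0=s["eef_rot"] if R0 is None else R0
    return np.r_[R0.T@(np.array(p)-p0),Ro.from_matrix(R0.T@R).as_rotvec()].round(4).tolist()
def down(a):  # tool z down, y at angle a
    y=np.array([np.cos(a),np.sin(a),0]);z=np.array([0,0,-1.]);return np.c_[np.cross(y,z),y,z]
E
python3 - <<'E'
from h import *
from m import cloud
P,_,_=cloud("top",(180,100,420,290))
for y in np.arange(-.35,.45,.05):
    k=(abs(P[:,1]-y)<.025)&(P[:,2]>.12); print(round(y,2),k.sum(),P[k,0].min().round(3) if k.any() else None, P[k&(P[:,0]<.8),2].max().round(3) if (k&(P[:,0]<.8)).any() else None)
for n in("white_dish","bottle"):
    pass
print(delta([.4685,.110,.14],down(.846)))
print(delta([.4685,.110,.0673],down(.846)))
E
```

```text
-0.35 0 None None
-0.3 41 0.668 0.126
-0.25 641 0.681 0.23
-0.2 1143 0.68 0.231
-0.15 1121 0.684 0.234
-0.1 1176 0.682 0.235
-0.05 1127 0.686 0.232
-0.0 598 0.692 0.229
0.05 0 None None
0.1 7 1.115 None
0.15 11 1.106 None
0.2 0 None None
0.25 0 None None
0.3 0 None None
0.35 0 None None
0.4 0 None None
[-0.389, -0.2417, 0.0987, 0.0, -0.0, 0.3261]
[-0.389, -0.2417, 0.1714, 0.0, -0.0, 0.3261]
```

Request:
{"name": "jog_arm", "arguments": {
  "deltas": [
    [[0.088,-0.04,-0.025,0,0,0,0.03],[0.088,-0.08,-0.05,0,0,0,0.07],[0.088,-0.12,-0.075,0,0,0,0.1],[0.088,-0.16,-0.1,0,0,0,0.13],[0.088,-0.2,-0.125,0,0,0,0.17],[0.088,-0.24,-0.15,0.01,0,0,0.2],[0.088,-0.28,-0.175,0.03,0,0,0.24],[0.07,-0.32,-0.2,0.05,0,0,0.28],[0.06,-0.36,-0.225,0.06,0,0,0.31],[0.06,-0.389,-0.2417,0.07,0,0,0.3261]]
  ],
  "grip_force": 60
}}

```text
t: 2.0
position: [0.4696, 0.1075, 0.1681]
eef_rot: [[-0.747, 0.665, -0.0], [0.665, 0.747, -0.0], [-0.0, -0.0, -1.0]]
contact_force: [-0.9, 0.7, 1.2]
grip_width: 0.0662
finger_force: 0.0
```

Request:
{"name": "jog_arm", "arguments": {
  "deltas": [
    [[0.06,0,0,0,0,0,0],[0.06,0,0,0,0,0,0]]
  ]
}}

```text
t: 2.2
position: [0.4684, 0.1098, 0.1686]
eef_rot: [[-0.748, 0.664, -0.001], [0.664, 0.748, 0.0], [0.001, -0.0, -1.0]]
contact_force: [-1.4, -0.5, -0.4]
grip_width: 0.06
finger_force: 0.0
```

```bash
python3 - <<'E'
from h import *
for n in("top","side"):
    im,_=r.capture(n);x0,y0=(210,205) if n=="top" else (255,240)
    cv2.imwrite(f"pics/a_{n}.png",im); 
    globals()[n]=cv2.resize(im[y0:y0+80,x0:x0+80],(400,400),interpolation=cv2.INTER_CUBIC)
cv2.imwrite("pics/a.png",cv2.hconcat([top,side]))
print(delta([.4685,.110,.0673],down(.846)))
E
```

```text
[-0.0008, -0.0004, 0.1018, 0.0004, 0.0002, 0.0011]
```

View pics/a.png

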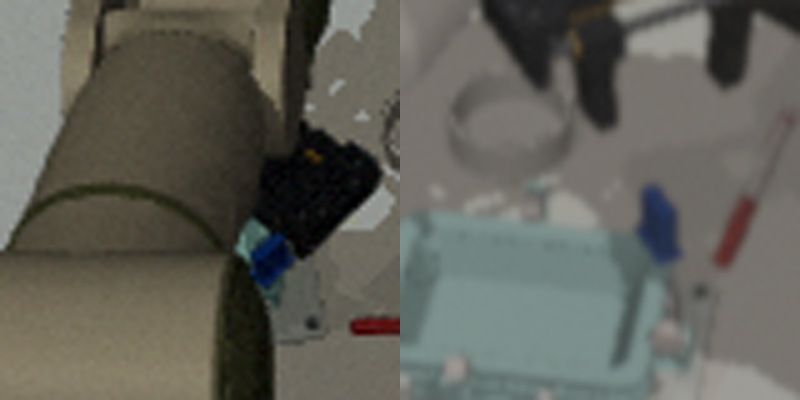

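The clip, at picture (660,225), sits midway under the fingers at (600,100) and (725,60), so I descend and close.

Request:
{"name": "jog_arm", "arguments": {
  "deltas": [
    [[0.06,0,0,0.04,0,0,0],[0.06,0,0,0.08,0,0,0],[0.06,0,0,0.1,0,0,0],[0.06,0,0,0.1,0,0,0],[0.06,0,0,0.1,0,0,0]]
  ],
  "grip_force": 40
}}

```text
t: 2.8
position: [0.4687, 0.1107, 0.0698]
eef_rot: [[-0.749, 0.662, 0.001], [0.662, 0.749, 0.0], [-0.001, 0.001, -1.0]]
contact_force: [0.3, -0.9, 0.4]
grip_width: 0.06
finger_force: 0.0
```

Request:
{"name": "jog_arm", "arguments": {
  "deltas": [
    [[0.03,0,0,0,0,0,0],[0.0,0,0,0,0,0,0],[0.0,0,0,0,0,0,0],[0.0,0,0,0,0,0,0],[0.0,0,0,0,0,0,0],[0.0,0,0,0,0,0,0],[0.0,0,0,0,0,0,0]]
  ],
  "grip_force": 40
}}

```text
t: 3.5
position: [0.4685, 0.11, 0.0687]
eef_rot: [[-0.748, 0.663, 0.0], [0.663, 0.748, 0.0], [0.0, 0.0, -1.0]]
contact_force: [1.1, 0.0, 0.3]
grip_width: 0.0097
finger_force: 40.0
```

```bash
python3 - <<'E'
from h import *
a=.213;Rz=Ro.from_euler("z",a).as_matrix()
piv=np.array([.524,.1715,.032])+Rz@[.066,.046,.018]
s=r.sense();p0=s["position"];R0=down(.846)
v=piv-p0;v[2]=0;v/=np.linalg.norm(v);ax=np.cross([0,0,1],v)
print(piv,R0.T@ax)
for th in(.04,.08,.12,.16,.2,.24,.28,.32,.36):
    W=Ro.from_rotvec(-ax*th).as_matrix()
    p=piv+W@(p0-piv);print(th,delta(p,W@R0,p0,R0),p[2]-p0[2])
E
```

```text
[0.57878439 0.23041239 0.05      ] [0.99985958 0.01675755 0.        ]
0.04 [0.0, -0.0006, 0.0065, -0.04, -0.0007, -0.0] -0.006542848461722255
0.08 [0.0, -0.001, 0.0131, -0.08, -0.0013, 0.0] -0.013105207834383806
0.12 [0.0, -0.0011, 0.0197, -0.12, -0.002, 0.0] -0.019676579742883712
0.16 [0.0, -0.0009, 0.0262, -0.16, -0.0027, -0.0] -0.026246451393986313
0.2 [0.0, -0.0005, 0.0328, -0.2, -0.0034, -0.0] -0.032804312394547695
0.24 [-0.0, 0.0002, 0.0393, -0.24, -0.004, 0.0] -0.03933967156590269
0.28 [-0.0, 0.0012, 0.0458, -0.28, -0.0047, -0.0] -0.04584207372751275
0.32 [-0.0, 0.0024, 0.0523, -0.32, -0.0054, -0.0] -0.05230111642302444
0.36 [-0.0001, 0.0039, 0.0587, -0.3599, -0.006, -0.0] -0.05870646656198053
```

```bash
python3 - <<'E'
from h import *
a=.213;Rz=Ro.from_euler("z",a).as_matrix()
piv=np.array([.524,.1715,.032])+Rz@[.066,.046,.018]
p0=r.sense()["position"];R0=down(.846)
v=piv-p0;v[2]=0;v/=np.linalg.norm(v);ax=np.cross([0,0,1],v)
for th in np.arange(.03,.37,.03):
    W=Ro.from_rotvec(ax*th).as_matrix();print(round(th,2),delta(piv+W@(p0-piv),W@R0,p0,R0))
E
```

```text
0.03 [-0.0, 0.0006, -0.0049, 0.03, 0.0005, 0.0]
0.06 [-0.0, 0.0014, -0.0098, 0.06, 0.001, -0.0]
0.09 [-0.0, 0.0023, -0.0146, 0.09, 0.0015, 0.0]
0.12 [-0.0001, 0.0034, -0.0194, 0.12, 0.002, 0.0]
0.15 [-0.0001, 0.0046, -0.0242, 0.15, 0.0025, 0.0]
0.18 [-0.0001, 0.006, -0.0289, 0.18, 0.003, 0.0]
0.21 [-0.0001, 0.0075, -0.0336, 0.21, 0.0035, -0.0]
0.24 [-0.0002, 0.0091, -0.0383, 0.24, 0.004, 0.0]
0.27 [-0.0002, 0.0109, -0.0429, 0.27, 0.0045, 0.0]
0.3 [-0.0002, 0.0128, -0.0474, 0.3, 0.005, 0.0]
0.33 [-0.0002, 0.0149, -0.0519, 0.33, 0.0055, 0.0]
0.36 [-0.0003, 0.0171, -0.0563, 0.3599, 0.006, -0.0]
```

Request:
{"name": "jog_arm", "arguments": {
  "deltas": [
    [[0,0,0.0006,-0.0053,0.03,0.0005,0],[0,0,0.0014,-0.0103,0.06,0.001,0],[0,0,0.0023,-0.0152,0.09,0.0015,0],[0,0,0.0034,-0.02,0.12,0.002,0],[0,0,0.0046,-0.0248,0.15,0.0025,0],[0,0,0.006,-0.0295,0.18,0.003,0],[0,0,0.006,-0.0295,0.18,0.003,0],[0,0,0.006,-0.0295,0.18,0.003,0]]
  ],
  "grip_force": 60
}}

```text
t: 4.3
position: [0.4723, 0.1146, 0.0979]
eef_rot: [[-0.748, 0.652, -0.121], [0.663, 0.737, -0.131], [0.003, -0.179, -0.984]]
contact_force: [0.0, 0.0, -1.3]
grip_width: 0.0098
finger_force: 60.0
```

```bash
python3 - <<'E'
from h import *
im,_=r.capture("side")
cv2.imwrite("pics/b.png",cv2.resize(im[240:340,225:345],(720,600),interpolation=cv2.INTER_CUBIC))
s=r.sense();print(s["contact_force"],s["wrist_torque"],s["position"],s["eef_rot"].round(3))
E
```

```text
[-0.7001728  -1.90859332 -0.70057072] [-0.00277501  0.03991444 -0.08110641] [0.47227951 0.11449375 0.09791556] [[-0.748  0.652 -0.121]
 [ 0.663  0.737 -0.131]
 [ 0.003 -0.179 -0.984]]
```

View pics/b.png

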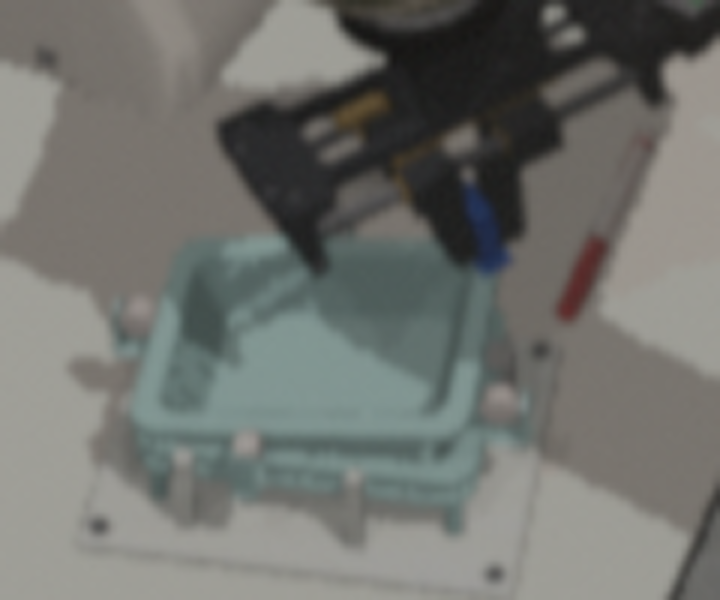

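At 0.18 rad the clip's corner is up (blue at (485,230)), the far corner rests, and the forces are near zero. I continue the arc to 0.33 rad.

Request:
{"name": "jog_arm", "arguments": {
  "deltas": [
    [[0,0,0.0006,-0.0049,0.03,0.0005,0],[0,0,0.0014,-0.0098,0.06,0.001,0],[0,0,0.0023,-0.0146,0.09,0.0015,0],[0,0,0.0034,-0.0194,0.12,0.002,0],[0,0,0.0046,-0.0242,0.15,0.0025,0],[0,0,0.0046,-0.0242,0.15,0.0025,0],[0,0,0.0046,-0.0242,0.15,0.0025,0]]
  ]
}}

```text
t: 5.05
position: [0.4779, 0.1207, 0.121]
eef_rot: [[-0.748, 0.626, -0.22], [0.664, 0.709, -0.239], [0.006, -0.325, -0.946]]
contact_force: [-3.8, -2.4, 3.1]
grip_width: 0.0097
finger_force: 60.0
```

```bash
python3 - <<'E'
from h import *
im,_=r.capture("side")
cv2.imwrite("pics/c.png",cv2.resize(im[240:340,225:345],(720,600),interpolation=cv2.INTER_CUBIC))
print(r.sense()["eef_rot"].round(3)); R0=r.sense()["eef_rot"]
for v in([0,0,.01],[0,0,.1]): print((R0.T@v).round(4))
E
```

```text
[[-0.748  0.627 -0.22 ]
 [ 0.664  0.709 -0.239]
 [ 0.006 -0.324 -0.946]]
[ 0.0001 -0.0032 -0.0095]
[ 0.0006 -0.0324 -0.0946]
```

View pics/c.png

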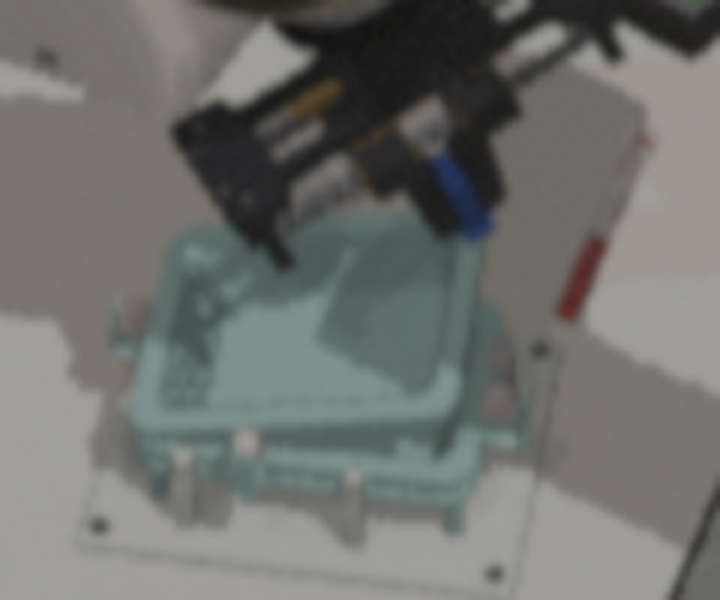

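The tray is tipped by 0.33 rad, its far corner in the stack near (150,410). The clip-side rollers are free. I add 0.02 rad, then lift straight up.

Request:
{"name": "jog_arm", "arguments": {
  "deltas": [
    [[0,0,0.0004,-0.0032,0.02,0,0],[0,0,-0.0004,-0.005,0.02,0,0],[0,0,-0.001,-0.007,0.02,0,0],[0,0,-0.0017,-0.009,0.02,0,0],[0,0,-0.0024,-0.011,0.02,0,0],[0,0,-0.0031,-0.013,0.02,0,0],[0,0,-0.0031,-0.013,0.02,0,0]]
  ]
}}

```text
t: 5.8
position: [0.4796, 0.1221, 0.1349]
eef_rot: [[-0.748, 0.622, -0.23], [0.664, 0.704, -0.253], [0.005, -0.342, -0.94]]
contact_force: [-0.1, 0.3, -1.2]
grip_width: 0.0095
finger_force: 60.0
```

```bash
python3 - <<'E'
from h import *
s=r.sense();print(s["contact_force"].round(1),s["wrist_torque"].round(2),(s["eef_rot"].T@[0,0,.1]).round(4))
im,_=r.capture("side")
cv2.imwrite("pics/d.png",cv2.resize(im[240:340,225:345],(720,600),interpolation=cv2.INTER_CUBIC))
E
```

```text
[-0.1  0.3 -1.2] [ 0.1  -0.09 -0.  ] [ 0.0005 -0.0342 -0.094 ]
```

View pics/d.png

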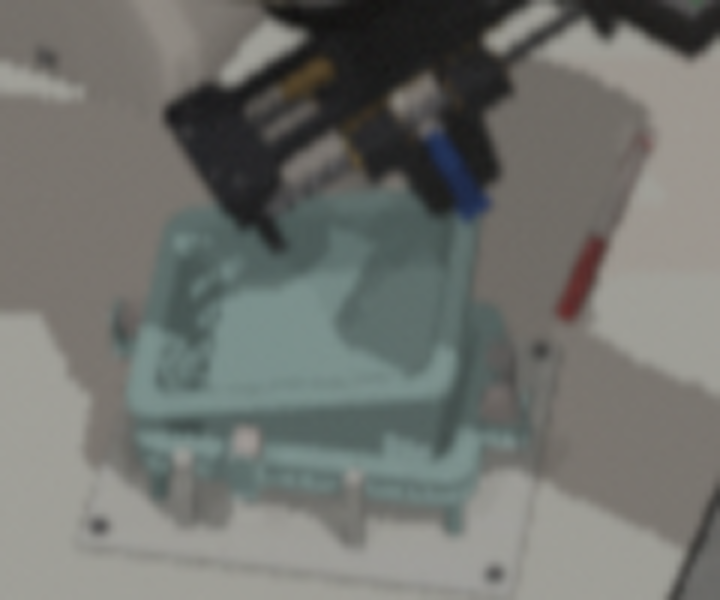

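The second tray is unmoved (rim and rollers at the same pixels), and the tool carries only the tray's own weight. Now lift clear.

Request:
{"name": "jog_arm", "arguments": {
  "deltas": [
    [[0,0,-0.0034,-0.0094,0,0,0],[0,0,-0.0085,-0.0235,0,0,0],[0,0,-0.017,-0.047,0,0,0],[0,0,-0.027,-0.075,0,0,0],[0,0,-0.038,-0.104,0,0,0],[0,0,-0.044,-0.122,0,0,0],[0,0,-0.044,-0.122,0,0,0],[0,0,-0.044,-0.122,0,0,0]]
  ]
}}

```text
t: 6.65
position: [0.48, 0.1219, 0.2637]
eef_rot: [[-0.748, 0.622, -0.232], [0.664, 0.704, -0.253], [0.006, -0.343, -0.939]]
contact_force: [-0.2, 0.4, -1.3]
grip_width: 0.0095
finger_force: 60.0
```

```bash
python3 - <<'E'
from h import *
s=r.sense();print(s["contact_force"].round(1),s["position"].round(4))
# target: hold yaw; tray relative to tool from nominal grasp (clip nominal at holder pose)
Rz=Ro.from_euler("z",.213).as_matrix();off=Rz@np.array([-.067,-.049,0])
g0=np.array([.4685,.11]); tray0=np.array([.524,.1715]); rel=tray0-g0; print(rel,-off)
w=np.array([.490,-.2165]); tgt=np.r_[w-rel,.0687+.13-.032]
for d in(0,-.3,-.6):
    c=Ro.from_euler("z",d).as_matrix()[:2,:2]; t=np.r_[w-c@rel,.0687+.098+.06]; print(d,t,delta(t,down(.846+d)))
E
```

```text
[-0.2  0.4 -1.3] [0.48   0.1219 0.2637]
[0.0555 0.0615] [ 0.05512762  0.06205599 -0.        ]
0 [ 0.4345 -0.278   0.2267] [-0.2316, -0.2971, 0.1465, -0.3501, -0.0058, 0.0]
-0.3 [ 0.41880433 -0.25885182  0.2267    ] [-0.2072, -0.2934, 0.1453, -0.3484, 0.0467, 0.2969]
-0.6 [ 0.40946836 -0.23592048  0.2267    ] [-0.185, -0.283, 0.1416, -0.3413, 0.0994, 0.5938]
```

Request:
{"name": "jog_arm", "arguments": {
  "deltas": [
    [[0,0,0,0,-0.07,-0.001,0],[0,-0.01,-0.014,0.007,-0.16,-0.003,0],[0,-0.03,-0.038,0.019,-0.25,-0.004,0],[0,-0.055,-0.07,0.035,-0.32,-0.005,0],[0,-0.085,-0.109,0.054,-0.35,-0.0058,0],[0,-0.115,-0.148,0.073,-0.35,-0.0058,0],[0,-0.15,-0.192,0.095,-0.35,-0.0058,0],[0,-0.185,-0.237,0.117,-0.35,-0.0058,0],[0,-0.215,-0.276,0.136,-0.35,-0.0058,0],[0,-0.2316,-0.2971,0.1465,-0.35,-0.0058,0]]
  ]
}}

```text
t: 7.65
position: [0.4345, -0.2712, 0.2265]
eef_rot: [[-0.748, 0.663, -0.001], [0.663, 0.748, 0.001], [0.002, 0.0, -1.0]]
contact_force: [1.4, 0.7, -0.5]
grip_width: 0.009
finger_force: 60.0
```

Request:
{"name": "jog_arm", "arguments": {
  "deltas": [
    [[0,0,0,0,0,0,0],[0,0,0,0,0,0,0],[0,0,0,0,0,0,0]]
  ]
}}

```text
t: 7.95
position: [0.4356, -0.2684, 0.2274]
eef_rot: [[-0.749, 0.662, -0.001], [0.662, 0.749, 0.001], [0.001, 0.0, -1.0]]
contact_force: [-0.2, -0.1, -0.6]
grip_width: 0.0096
finger_force: 60.0
```

```bash
python3 - <<'E'
from h import *
print(delta([.4345,-.278,.1667],down(.846)),r.sense()["joint_positions"].round(2))
E
```

```text
[-0.0056, -0.008, 0.0607, 0.0003, -0.0012, 0.0009] [-0.78  0.29  1.55  0.    1.3  -1.63]
```

Request:
{"name": "jog_arm", "arguments": {
  "deltas": [
    [[0,-0.002,-0.003,0.01,0,0,0],[0,-0.005,-0.007,0.03,0,0,0],[0,-0.0056,-0.008,0.05,0,0,0],[0,-0.0056,-0.008,0.06,0,0,0],[0,-0.0056,-0.008,0.06,0,0,0],[0,-0.0056,-0.008,0.06,0,0,0],[0,-0.0056,-0.008,0.06,0,0,0]]
  ]
}}

```text
t: 8.65
position: [0.4349, -0.2794, 0.1689]
eef_rot: [[-0.749, 0.663, 0.001], [0.663, 0.749, -0.001], [-0.002, -0.0, -1.0]]
contact_force: [-0.4, 0.6, -0.6]
grip_width: 0.0092
finger_force: 60.0
```

```bash
python3 - <<'E'
from h import *
from m import cloud
ims=[]
for n,(x0,y0,x1,y1) in(("side",(270,160,390,280)),("top",(310,190,430,310))):
    im,d=r.capture(n);cv2.imwrite(f"pics/e_{n}.png",im)
    ims.append(cv2.resize(im[y0:y1,x0:x1],(400,400),interpolation=cv2.INTER_CUBIC))
    h=cv2.cvtColor(im,cv2.COLOR_BGR2HSV).astype(int)
    Q=np.array([ray2world(n,(u,v),d[v,u]) for v in range(y0,y1) for u in range(x0,x1) if d[v,u]>0 and 78<h[v,u,0]<98 and h[v,u,1]>40])
    k=(Q[:,2]>.145)&(Q[:,2]<.175);f=(Q[:,2]>.11)&(Q[:,2]<.145)
    print(n,k.sum(),f.sum(),cv2.minAreaRect((Q[k,:2]*1000).astype(np.float32)))
    A=np.c_[Q[k,:2],np.ones(k.sum())];print("rim plane",np.linalg.lstsq(A,Q[k,2],rcond=None)[0],np.median(Q[k],0))
cv2.imwrite("pics/e.png",cv2.hconcat(ims))
s=r.sense();print(s["position"],s["contact_force"])
E
```

```text
side 7 12 ((486.3440856933594, -237.2572021484375), (116.17413330078125, 82.64262390136719), 48.73931121826172)
rim plane [-0.04873322  0.0768956   0.1956963 ] [ 0.48382242 -0.26268532  0.15336464]
top 128 152 ((428.452880859375, -222.9733123779297), (36.82916259765625, 92.56161499023438), 12.127119064331055)
rim plane [-0.38315232 -0.04806708  0.31096734] [ 0.42050867 -0.21822231  0.16052611]
[ 0.43478783 -0.27938034  0.16870916] [ 0.24552406  0.4695614  -0.73876177]
```

View pics/e.png

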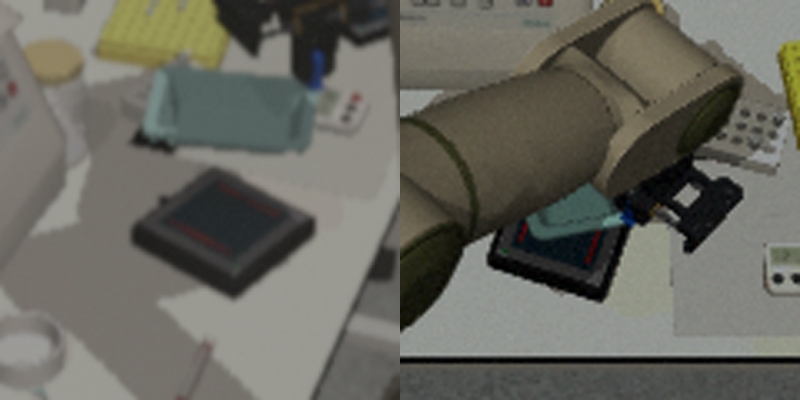

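The tray hangs level over the reader, with rim corners in the side crop at (148,138), (310,152), (165,68) and the clip at (317,70). I check these numerically.

```bash
python3 - <<'E'
from h import *
s=r.sense();p=s["position"];R=s["eef_rot"];Rd=R@down(.846).T@Ro.from_euler("z",.213).as_matrix()
o=p+Rd@np.array([.067,.049,-.0367]);print("tray origin",o.round(4),"window off",(o[:2]-[.49,-.2165]).round(4))
for c in([-75,55,30],[75,55,30],[75,-55,30],[-75,-55,30],[-67,-49,64]):
    q=project("side",o+Rd@(np.array(c)/1000));print(c,((q+.4-[270,160])*400/120).round(0))
E
```

```text
tray origin [ 0.4899 -0.2174  0.132 ] window off [-0.0001 -0.0009]
[-75, 55, 30] [310. 148.]
[75, 55, 30] [141. 131.]
[75, -55, 30] [158.  63.]
[-75, -55, 30] [319.  78.]
[-67, -49, 64] [313.  50.]
```

Request:
{"name": "jog_arm", "arguments": {
  "deltas": [
    [[0,0,0,0,0,0,0],[0,0,0,0,0,0,0],[0,0,0,0,0,0,0],[0,0,0,0,0,0,0]]
  ]
}}

```text
t: 9.15
position: [0.4345, -0.2793, 0.168]
eef_rot: [[-0.749, 0.663, 0.0], [0.663, 0.749, -0.0], [-0.0, -0.0, -1.0]]
contact_force: [0.2, -0.0, 0.2]
grip_width: 0.0095
finger_force: 60.0
```

```bash
python3 -c "
from cell import r
print(r.sign_off())"
```

```text
the job is handed in; nothing more can be done
None
```

I peeled the top tray off by its clip, lifted it clear, and handed the job in with it held level, centred about 10 cm above the large reader's glass. The second tray showed no movement in the last picture I took of the stack, just before the final lift; the hand-in returned no verdict.

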